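# Move the eggshell-experiment eggs to the other tray in the same order

### The job

Each egg on the full tray stands in front of the drink it was soaked in, and its place in the row, counted from the tray's hanging ring, is the only record of that. Move the four eggs to the empty tray in the same order counted from that tray's own hanging ring (the egg nearest the ring goes into the cup nearest the ring, and so on), each standing upright in its cup with its pointed end up. Do not let an egg drop or roll away, and leave the drinks standing where they are.

Things in the scene. Friction and masses are not known exactly. Their poses are not given: they have to be found in the camera images.
- tray_full: White plastic tray with the eggs, fixed: plate 58 (x) x 250 (y) x 6 mm, a flat hanging ring 40 mm across at its +y end only (centre y = +150). Four egg cups in a row at y = +96 (nearest the ring), +32, -32, -96 mm, x = 0: rim 22 mm above the table, 40 mm outside, 32 mm inside diameter. Origin: underside centre, z up. The drinks stand on its +x side.
- tray_empty: Empty white plastic tray, same as tray_full, fixed, turned any way round: hanging ring at its +y end (centre y = +150 mm), cups at y = +96 (nearest the ring), +32, -32, -96 mm, x = 0, rims 22 mm above the table, 40 mm outside, 32 mm inside diameter. Origin: underside centre, z up. A seated egg's half-height point is 42 mm above the table.
- egg_a_mid (a point): One of four alike brown hen's eggs (60 g), blunt end down in a cup of the full tray; 58 mm tall, 44 mm diameter at its widest, 27 mm above the blunt end. This point: on its axis at half height, 29 mm above the blunt end (42 mm above the table when seated); z to the pointed end. Its name says nothing of its place in the row.
- egg_b_mid (a point): One of four alike brown hen's eggs (60 g), blunt end down in a cup of the full tray; 58 mm tall, 44 mm diameter at its widest, 27 mm above the blunt end. This point: on its axis at half height, 29 mm above the blunt end (42 mm above the table when seated); z to the pointed end. Its name says nothing of its place in the row.
- egg_c_mid (a point): One of four alike brown hen's eggs (60 g), blunt end down in a cup of the full tray; 58 mm tall, 44 mm diameter at its widest, 27 mm above the blunt end. This point: on its axis at half height, 29 mm above the blunt end (42 mm above the table when seated); z to the pointed end. Its name says nothing of its place in the row.
- egg_d_mid (a point): One of four alike brown hen's eggs (60 g), blunt end down in a cup of the full tray; 58 mm tall, 44 mm diameter at its widest, 27 mm above the blunt end. This point: on its axis at half height, 29 mm above the blunt end (42 mm above the table when seated); z to the pointed end. Its name says nothing of its place in the row.
- drink_can: One of the four drinks, a loose plain aluminium mini can, 53 mm diameter, 90 mm tall; it stands about 107 mm behind (tray's +x) one of the eggs of the full tray, and must stay there. Origin: centre of its underside.
- drink_jar: One of the four drinks, a loose small amber glass jar with a steel lid, 53 mm diameter, 75 mm tall; it stands about 107 mm behind (tray's +x) one of the eggs of the full tray, and must stay there. Origin: centre of its underside.
- drink_bottle: One of the four drinks, a loose small waisted white plastic yoghurt-drink bottle, 42 mm diameter, 92 mm tall; it stands about 107 mm behind (tray's +x) one of the eggs of the full tray, and must stay there. Origin: centre of its underside.
- drink_carton: One of the four drinks, a loose small plain card drink carton, 34 x 48 mm, 85 mm tall, its bent straw reaching to 98 mm; it stands about 107 mm behind (tray's +x) one of the eggs of the full tray, and must stay there. Origin: centre of its underside.
Not all that is in view belongs to the job. What is shaped like the part that bears egg_c_mid but blue or purple is not meant.

How it is judged:
At the end, for the whole second after the job is handed in: Every egg is in the empty tray's cup with the same place from the ring as it had on the full tray (by its drink): mid-point within 10 mm of the cup centre along and across the tray, 36 to 49 mm above the table, axis within 0.35 rad of vertical, slower than 0.03 m/s (((y of drink_can in the frame of tray_full above 0.064 m and y of egg_a_mid in the frame of tray_empty between 0.086 and 0.106 m) or (y of drink_can in the frame of tray_full between 0 and 0.064 m and y of egg_a_mid in the frame of tray_empty between 0.022 and 0.042 m) or (y of drink_can in the frame of tray_full between -0.064 and 0 m and y of egg_a_mid in the frame of tray_empty between -0.042 and -0.022 m) or (y of drink_can in the frame of tray_full below -0.064 m and y of egg_a_mid in the frame of tray_empty between -0.106 and -0.086 m)) and x of egg_a_mid in the frame of tray_empty between -0.01 and 0.01 m and height (world z) of egg_a_mid between 0.036 and 0.049 m and angle between each of egg_a_mid, egg_b_mid, egg_c_mid, egg_d_mid's own z axis and vertical below 0.35 rad and linear speed of each of egg_a, egg_b, egg_c, egg_d below 0.03 m/s and ((y of drink_jar in the frame of tray_full above 0.064 m and y of egg_b_mid in the frame of tray_empty between 0.086 and 0.106 m) or (y of drink_jar in the frame of tray_full between 0 and 0.064 m and y of egg_b_mid in the frame of tray_empty between 0.022 and 0.042 m) or (y of drink_jar in the frame of tray_full between -0.064 and 0 m and y of egg_b_mid in the frame of tray_empty between -0.042 and -0.022 m) or (y of drink_jar in the frame of tray_full below -0.064 m and y of egg_b_mid in the frame of tray_empty between -0.106 and -0.086 m)) and x of egg_b_mid in the frame of tray_empty between -0.01 and 0.01 m and height (world z) of egg_b_mid between 0.036 and 0.049 m and ((y of drink_bottle in the frame of tray_full above 0.064 m and y of egg_c_mid in the frame of tray_empty between 0.086 and 0.106 m) or (y of drink_bottle in the frame of tray_full between 0 and 0.064 m and y of egg_c_mid in the frame of tray_empty between 0.022 and 0.042 m) or (y of drink_bottle in the frame of tray_full between -0.064 and 0 m and y of egg_c_mid in the frame of tray_empty between -0.042 and -0.022 m) or (y of drink_bottle in the frame of tray_full below -0.064 m and y of egg_c_mid in the frame of tray_empty between -0.106 and -0.086 m)) and x of egg_c_mid in the frame of tray_empty between -0.01 and 0.01 m and height (world z) of egg_c_mid between 0.036 and 0.049 m and ((y of drink_carton in the frame of tray_full above 0.064 m and y of egg_d_mid in the frame of tray_empty between 0.086 and 0.106 m) or (y of drink_carton in the frame of tray_full between 0 and 0.064 m and y of egg_d_mid in the frame of tray_empty between 0.022 and 0.042 m) or (y of drink_carton in the frame of tray_full between -0.064 and 0 m and y of egg_d_mid in the frame of tray_empty between -0.042 and -0.022 m) or (y of drink_carton in the frame of tray_full below -0.064 m and y of egg_d_mid in the frame of tray_empty between -0.106 and -0.086 m)) and x of egg_d_mid in the frame of tray_empty between -0.01 and 0.01 m and height (world z) of egg_d_mid between 0.036 and 0.049 m); the robot touches nothing.
It fails at once if an egg drops or rolls: it moves faster than 0.6 m/s while the fingers do not hold it ((linear speed of egg_a above 0.6 m/s and contact force between the fingers and egg_a below 0.05 N) or (linear speed of egg_b above 0.6 m/s and contact force between the fingers and egg_b below 0.05 N) or (linear speed of egg_c above 0.6 m/s and contact force between the fingers and egg_c below 0.05 N) or (linear speed of egg_d above 0.6 m/s and contact force between the fingers and egg_d below 0.05 N)).
It fails at once if a drink is pushed more than 30 mm or tipped by more than 0.4 rad (distance of any of drink_can, drink_jar, drink_bottle, drink_carton from where it was at the start of the episode above 0.03 m or angle between any of drink_can, drink_jar, drink_bottle, drink_carton's own z axis and vertical above 0.4 rad).
It also fails if it takes over 115 s, if anything falls off the work surface, if the arm or the gripper's body presses on something with over 40 N, if the wrist force passes 120 N, or if a joint passes its speed limit or range.

### The arm

A 7-joint arm with a two-finger parallel gripper is mounted at the origin on the work surface. World frame = base frame: x ahead of the robot, y to its left, z up, the work surface at z = 0. Lengths are in m, angles in rad, forces in N, time in s.
With the tool pointing down it reaches from about 0.35 to 0.9 m from the base axis. Payload 7.2 kg.
Tool frame: the origin (TCP) lies midway between the tips of the shut fingers; the grasp point (between the pads) lies 19 mm behind it; z points along the fingers, y is the line along which they close (so a half turn about z gives the same grasp; the last joint's range is limited). The gripper opens to 85 mm and grips with 20 to 120 N. Pads are 22 mm wide; open, the fingers measure 114 mm over their backs; the gripper's body (76 mm by 85 mm) begins 54 mm behind the grasp point. The pads swing forward as they close: fully open they stand 13 mm farther back than shut.
Start: joints at [-1.283, 0.411, -0.013, 1.596, 0.006, 1.134, -0.082], TCP at [0.218, 0.586, 0.231] pointing down, gripper open.
Joint ranges: [-2.95, 2.95], [-0.29, 1.99], [-1.47, 1.44], [0.14, 2.54], [-1.03, 4.17], [0.13, 1.85], [-2.86, 2.86]. Speed limits (rad/s): [2.39, 2.39, 3.01, 3.01, 3.14, 3.14, 3.14].

### API

Orientations are given as a unit quaternion [w, x, y, z].
In Python, from bench import arm, fingers, solve_ik, state, eyes, job, spot_in gives the robot as it stands. Calls block until the motion is done:
- arm.movep(position, orientation): joint-space move of the TCP to a pose.
- arm.line_to(position, rot=None, vel=0.15, stop_force=None): straight line of the TCP; rot=None keeps the orientation; vel is the mean speed in m/s. With stop_force (N) it stops when the force on the tool has changed by that much, and returns True; else False.
- arm.set_joints(angles): joint-space move.
- fingers.ungrasp() and fingers.close_gripper(effort=None): open the fingers fully, or close them until they stop; effort is the grip in N (None keeps the last).
- arm.sleep(seconds).
- solve_ik(position, orientation): joint angles nearest the present ones, or None.
- state(): the state.
- eyes.camera(name): name is "scene" or "top"; returns a dict with "frame" (420x560x3 uint8, blue, green, red), "fx", "fy", "cx", "cy" (pixels), "R" (3x3) and "t" (3): a world point X has camera coordinates R X + t. Camera axes: x right, y down, z forward; pixel columns grow to the right and rows downward; lengths in m; the calibration is good to about 2 mm. A picture is of the moment at which its call begins. There is no depth.
A pose or a line that the arm cannot do raises arm.IKError and nothing moves.
- job.job_done(): hands the job in; it is judged then, once.
Trained networks look in a picture, given as the dict that the camera call returned (one of the last four; its "shot" number tells which), for a name from the list of things; names that differ only in an ending like _2 or _b are one class to them, and where a whole thing is asked for, a point or a joint stands for the part that bears it (a point fixed in the world has none). Each returns a list of dicts, best first, with "p" (0 to 1); they miss things now and then, are a little off and sometimes report something else, mostly with a low value. They report only what shows in the picture. A call takes as long as a camera call. They do not tell look-alikes from the thing itself.
- spot_in(picture, name): "rect" ([left, top, right, bottom] in pixels, round what is visible of it).
The state is a dict: "clock": time; "joint_pos": joint angles; "joint_vel": joint speeds; "joint_torque": joint torques, N m; "eef_pos": TCP position; "ee_rot": TCP orientation; "ft_force": force on the tool from outside, world axes, zero at the start; "moment": the same for the moment, N m; "gripper_width": finger opening in m; "grasp_force": force on a finger pad.
Only numpy, scipy, OpenCV 4.12 (cv2) and the standard library are available. Lean on these libraries where they do the work, as an engineer would, in place of code of your own. Each camera call takes 0.05 s, during which the arm holds its last target. There are 200 camera calls.

## Working session

There is one attempt and no reset: what is moved stays moved. The work goes in short steps, each a Python script; the robot and the scene stay as the last script left them, time stands still between calls to the robot, and variables do not carry over. Pictures are saved under pics/ and viewed, at most 14 in all, crops included, and the job is handed in when it is done.

```bash
ls; mkdir -p pics
python3 - <<'E'
from bench import *
import cv2
for n in ["scene","top"]:
    c=eyes.camera(n); cv2.imwrite(f"pics/{n}0.png",c["frame"])
    print(n,c["fx"],c["cx"],c["cy"],c["R"],c["t"])
    for k in ["tray_full","tray_empty","egg_a_mid","drink_can","drink_jar","drink_bottle","drink_carton"]:
        print(k,[([round(v) for v in d["rect"]],round(d["p"],2)) for d in spot_in(c,k)])
print(state())
E
```

```text
pics
scene 401.0156525371144 272.851205909204 211.35983963206226 [[ 0.01711272  0.99968786 -0.01820249]
 [ 0.65484632 -0.02496324 -0.75534967]
 [-0.75556829  0.00100626 -0.65506911]] [-0.02251736 -0.32111884  1.45552283]
tray_full [([154, 206, 260, 225], 0.87), ([130, 210, 161, 249], 0.62)]
tray_empty [([299, 189, 393, 231], 0.9)]
egg_a_mid [([225, 199, 240, 219], 0.58)]
drink_can [([206, 218, 232, 253], 0.56)]
drink_jar [([181, 218, 207, 257], 0.91), ([152, 195, 170, 216], 0.61)]
drink_bottle [([158, 215, 181, 254], 0.81), ([155, 204, 259, 223], 0.49)]
drink_carton [([130, 214, 160, 248], 0.64)]
top 495.20075756455924 275.21041378160675 206.99617073643407 [[-0.06549338 -0.99784329  0.00440395]
 [-0.97757102  0.06327625 -0.20087562]
 [ 0.20016372 -0.01746119 -0.97960686]] [0.03241397 0.53381277 0.99366198]
tray_full [([288, 202, 417, 233], 0.59)]
tray_empty [([115, 198, 239, 273], 0.77)]
egg_a_mid [([306, 198, 331, 219], 0.54)]
drink_can [([312, 139, 334, 176], 0.87), ([118, 196, 242, 275], 0.58)]
drink_jar [([339, 149, 368, 178], 0.65)]
drink_bottle [([365, 152, 393, 180], 0.69)]
drink_carton [([392, 156, 428, 185], 0.61), ([366, 150, 395, 178], 0.34)]
{'clock': 0.8, 'joint_pos': array([-1.2832335 ,  0.41109805, -0.01272129,  1.5961803 ,  0.00560923,
        1.13432416, -0.08219443]), 'joint_vel': array([-9.88554651e-05,  1.08484080e-04,  5.93936426e-04,  8.95156314e-05,
        1.03256061e-03, -2.77613333e-03,  7.32419425e-04]), 'joint_torque': array([ 1.70856079e-04, -6.00324440e+01,  6.81075118e-01, -2.99727398e+01,
        1.38899469e-02,  1.96851921e-03, -1.12821206e-05]), 'eef_pos': array([0.21769397, 0.58586729, 0.23130667]), 'ee_rot': array([1.18227946e-06, 1.76926006e-01, 9.84224156e-01, 1.28531801e-05]), 'ft_force': array([ 0.76738122, -0.22787518, -0.14747747]), 'moment': array([ 0.04886271, -0.01844022, -0.03409215]), 'grasp_force': 0.0, 'gripper_width': 0.08535583328909577}
```

Run:
```python
import cv2
i=cv2.imread("pics/top0.png"); cv2.imwrite("pics/top0c.png",cv2.resize(i[115:300,80:480],(800,370),interpolation=cv2.INTER_CUBIC))
i=cv2.imread("pics/scene0.png"); cv2.imwrite("pics/scene0c.png",cv2.resize(i[120:320,110:430],None,fx=2.5,fy=2.5,interpolation=cv2.INTER_CUBIC))
```

```text
(no output)
```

View pics/top0.png

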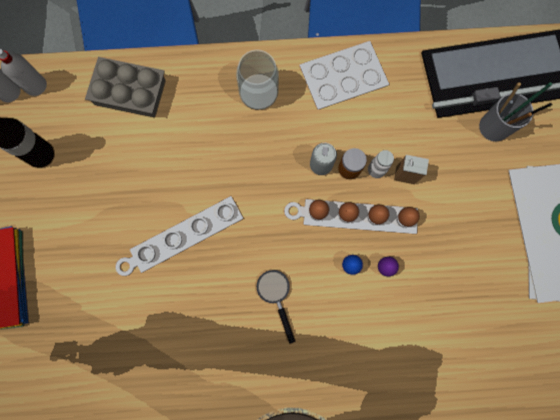

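View pics/top0c.png

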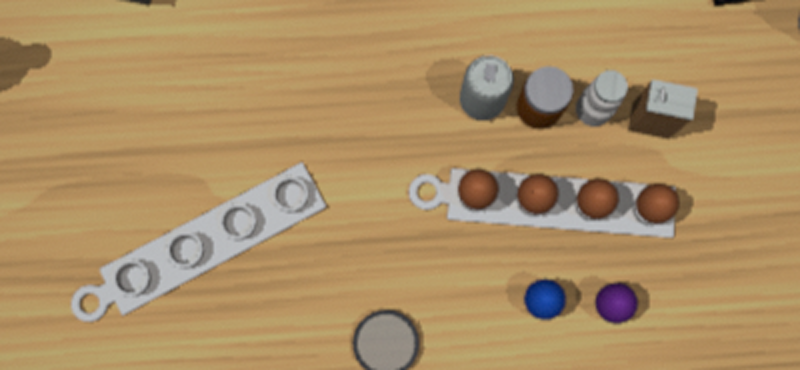

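View pics/scene0c.png

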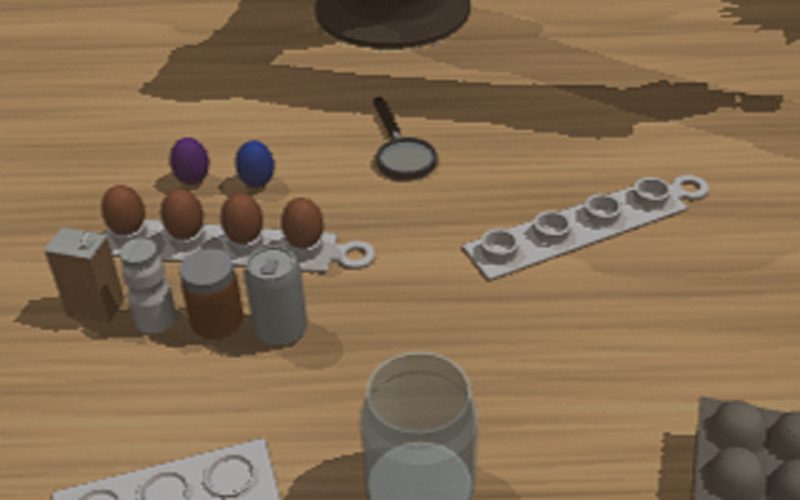

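The top view shows the full tray with its ring at (293,211) on the left. From the ring its eggs are at (319,210), (349,212), (378,214) and (409,217). The drinks behind them, in the same order, are can, jar, bottle and carton. The empty tray's ring is at (125,267), with cups at (147,254), (173,240), (200,226) and (227,212).

**Look-alikes:** the brown eggs in cups fit the description. The blue (352,265) and purple (388,266) eggs are decoys, as the crops confirm. The 6-cup tray at (345,75) and the grey egg box at (125,85) don't fit either.

Next I measure the tray poses.

```bash
cat > h.py <<'E'
import numpy as np, cv2
from scipy.optimize import least_squares
from bench import *
K=[.096,.032,-.032,-.096]
def proj(c,P):
    q=np.asarray(P)@np.array(c["R"]).T+c["t"]; return np.c_[c["fx"]*q[:,0]/q[:,2]+c["cx"],c["fy"]*q[:,1]/q[:,2]+c["cy"]]
def back(c,uv,z):
    R=np.array(c["R"]);o=-R.T@c["t"];d=R.T@np.array([(uv[0]-c["cx"])/c["fx"],(uv[1]-c["cy"])/c["fy"],1]);return o+d*(z-o[2])/d[2]
def tray(p,pts):
    c,s=np.cos(p[2]),np.sin(p[2]); P=np.asarray(pts,float)
    return np.c_[p[0]+c*P[:,0]-s*P[:,1],p[1]+s*P[:,0]+c*P[:,1],P[:,2]]
def brown(c):
    h=cv2.cvtColor(c["frame"],cv2.COLOR_BGR2HSV)
    m=cv2.inRange(h,(0,140,40),(12,255,255)); n,_,st,ce=cv2.connectedComponentsWithStats(m)
    return [(ce[i],st[i,4],st[i,:4]) for i in range(1,n) if st[i,4]>60]
E
python3 - <<'E'
from h import *
for n in ["top","scene"]:
    c=eyes.camera(n)
    print(n,[(np.round(e,1),a,r, np.round(back(c,e,.042),4)) for e,a,r in brown(c)])
    # empty tray: white component near expected
    h=cv2.cvtColor(c["frame"],cv2.COLOR_BGR2HSV); m=cv2.inRange(h,(0,0,100),(180,60,255))
    cv2.imwrite(f"pics/m_{n}.png",m)
    if n=="top":
        sub=np.zeros_like(m); sub[190:280,110:250]=m[190:280,110:250]
        k=max(cv2.findContours(sub,cv2.RETR_EXTERNAL,cv2.CHAIN_APPROX_NONE)[0],key=cv2.contourArea)
        k=np.array([back(c,p[0],.006)[:2] for p in k],np.float32)*1000
        print(cv2.minAreaRect(k))
        for uv in [(147,254),(173,240),(200,226),(227,212)]: print(back(c,uv,.02))
        print("ring",back(c,(125,267),.005),"fullring",back(c,(293,211),.005))
        for uv in [(352,265),(388,266)]: print("decoy",back(c,uv,.03))
E
```

```text
top [(array([318.6, 209.1]), np.int32(269), array([310, 200,  18,  19], dtype=int32), array([ 0.5266, -0.0949,  0.042 ])), (array([348.4, 211.5]), np.int32(275), array([339, 203,  19,  18], dtype=int32), array([ 0.5174, -0.1581,  0.042 ])), (array([378.5, 213.9]), np.int32(282), array([369, 205,  20,  19], dtype=int32), array([ 0.5081, -0.2218,  0.042 ])), (array([408.5, 216.2]), np.int32(294), array([399, 207,  20,  19], dtype=int32), array([ 0.4989, -0.2853,  0.042 ])), (array([  7.9, 279.8]), np.int32(1619), array([  0, 227,  20, 101], dtype=int32), array([0.4193, 0.5606, 0.042 ]))]
((488.6002502441406, 214.7718048095703), (58.86676788330078, 294.74920654296875), 24.929697036743164)
[0.45694297 0.27779146 0.02      ]
[0.48354683 0.22153958 0.02      ]
[0.51032869 0.16245313 0.02      ]
[0.5374334  0.10265442 0.02      ]
ring [0.43373819 0.32925421 0.005     ] fullring [ 0.53325024 -0.04195996  0.005     ]
decoy [ 0.40418845 -0.1567613   0.03      ]
decoy [ 0.39712427 -0.232623    0.03      ]
scene [(array([31.4, 17.6]), np.int32(205), array([22,  0, 20, 35], dtype=int32), array([-1.282 , -1.3976,  0.042 ])), (array([86.4, 16.6]), np.int32(218), array([78,  0, 18, 34], dtype=int32), array([-1.273 , -1.0658,  0.042 ])), (array([141.7,  15.6]), np.int32(211), array([135,   0,  15,  33], dtype=int32), array([-1.2657, -0.7348,  0.042 ])), (array([430.8,  71.1]), np.int32(573), array([415,  61,  39,  23], dtype=int32), array([-0.3323,  0.6908,  0.042 ])), (array([106.7,  79.9]), np.int32(1133), array([75, 68, 63, 24], dtype=int32), array([-0.3233, -0.6638,  0.042 ])), (array([456.1, 105.3]), np.int32(1205), array([437,  84,  45,  44], dtype=int32), array([-0.0175,  0.6827,  0.042 ])), (array([491. , 179.6]), np.int32(2489), array([450, 157,  80,  50], dtype=int32), array([0.4286, 0.6171, 0.042 ]))]
```

```bash
cat > ov.py <<'E'
from h import *
def overlay(c,p,S,box,eggs=False):
    l,t,r,b=box; im=cv2.resize(c["frame"][t:b,l:r],None,fx=S,fy=S,interpolation=cv2.INTER_CUBIC)
    a=np.linspace(0,2*np.pi,40)
    def d(P,col): 
        q=(proj(c,tray(p,P))-[l,t]+.5)*S; cv2.polylines(im,[np.int32(q)],True,col,1)
    d([(-.029,-.125,.006),(.029,-.125,.006),(.029,.125,.006),(-.029,.125,.006)],(0,255,0))
    d(np.c_[.02*np.cos(a),.15+.02*np.sin(a),0*a+.005],(0,255,255))
    for y in K:
        d(np.c_[.02*np.cos(a),y+.02*np.sin(a),0*a+.022],(0,0,255))
        if eggs: d(np.c_[.022*np.cos(a),y+.022*np.sin(a),0*a+.040],(255,255,0)); d([(0,y,.042),(0,y,.071)],(255,0,255))
    return im
E
python3 - <<'E'
from ov import *
E=(.4981,.1944,np.radians(24.93))
# full: from egg fits
t=eyes.camera("top"); g=np.array([back(t,e,.042)[:2] for e,a,r in brown(t)[:4]]); v=g[0]-g[3]
F=(*g.mean(0),np.arctan2(-v[0],v[1])); print(F)
s=eyes.camera("scene")
A=overlay(t,E,5,(110,190,250,285)); B=overlay(t,F,5,(280,190,430,240),1)
C=overlay(s,E,5,(290,180,400,235)); D=overlay(s,F,5,(145,185,265,250),1)
st=lambda *L:np.vstack([cv2.copyMakeBorder(i,0,0,0,800-i.shape[1],0) for i in L])
cv2.imwrite("pics/ov1.png",st(cv2.resize(A,None,fx=.7,fy=.7),B)); cv2.imwrite("pics/ov2.png",st(C,D))
E
```

```text
(np.float64(0.5127731276827603), np.float64(-0.1899862367506978), np.float64(-0.14489769850262577))
```

View pics/ov1.png

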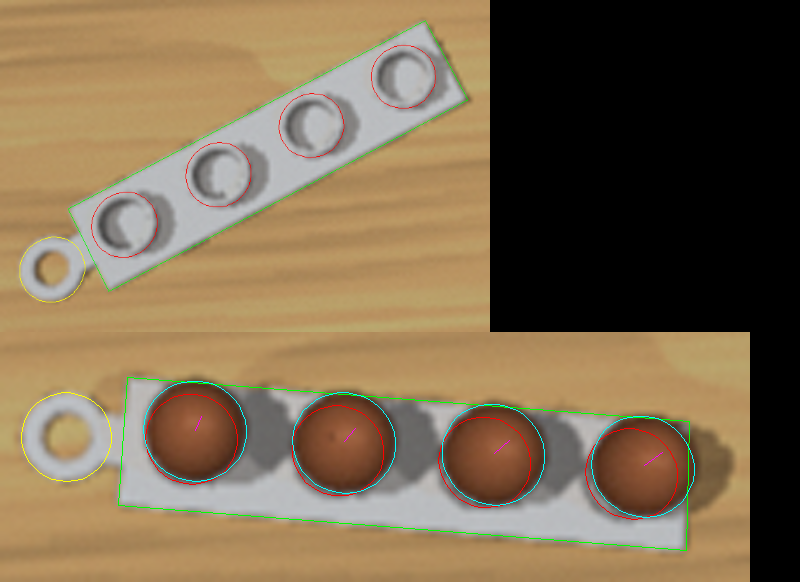

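View pics/ov2.png

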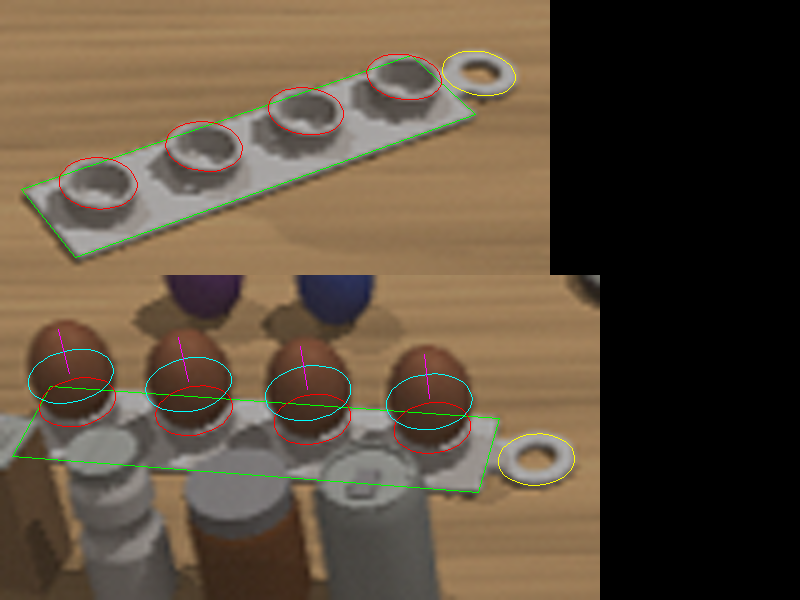

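The overlays agree in both views to about 1–2 mm: empty tray (0.498, 0.194, 24.9°), full tray (0.513, −0.190, −8.3°). I'll move the first egg now.

```bash
cat >> h.py <<'E'
E=(.4981,.1944,np.radians(24.93)); F=(.5128,-.1900,-.1449)
H=.14
def rot(yaw):
    from scipy.spatial.transform import Rotation as Ro
    y=np.array([np.cos(yaw),np.sin(yaw),0]); z=np.array([0,0,-1.]); q=Ro.from_matrix(np.c_[np.cross(y,z),y,z]).as_quat()
    return np.roll(q,1)
def pt(p,i,z): return tray(p,[(0,K[i],z)])[0]
def pick(i):
    arm.movep(pt(F,i,H),rot(F[2])); s=arm.line_to(pt(F,i,.020),vel=.12,stop_force=15)
    fingers.close_gripper(25); st=state(); print(i,"pick",s,st["eef_pos"].round(4),"w",st["gripper_width"],st["grasp_force"],st["clock"])
    arm.line_to(pt(F,i,H),vel=.1); st=state(); print("lifted w",st["gripper_width"],st["grasp_force"])
def place(i):
    arm.movep(pt(E,i,H),rot(E[2])); s=arm.line_to(pt(E,i,.021),vel=.08,stop_force=8)
    st=state(); print(i,"place",s,st["eef_pos"].round(4),st["gripper_width"],st["ft_force"].round(1))
    fingers.ungrasp(); arm.line_to(pt(E,i,H),vel=.12); print(state()["clock"])
E
python3 - <<'E'
from h import *
for p in (F,E):
  for i in range(4): j=solve_ik(pt(p,i,.02),rot(p[2])); print(None if j is None else np.round(j,2))
pick(0)
cv2.imwrite("pics/pick0.png",cv2.resize(eyes.camera("scene")["frame"][120:260,120:320],None,fx=3,fy=3))
E
```

```text
[-0.3   0.59  0.51  2.02 -0.47  0.65  0.38]
[-0.28  0.64  0.66  2.01 -0.61  0.69  0.62]
[-0.33  0.78  0.94  1.99 -0.87  0.84  0.97]
[-0.15  0.76  0.84  1.93 -0.78  0.81  0.98]
[-0.81  0.55  0.22  2.   -0.2   0.61 -0.02]
[-0.74  0.55  0.28  2.01 -0.25  0.61  0.15]
[-0.65  0.56  0.33  2.   -0.3   0.62  0.31]
[-0.57  0.58  0.38  1.98 -0.35  0.64  0.47]
0 pick False [ 0.5255 -0.0947  0.0201] w 0.04294641352321405 24.95399236679077 5.275
lifted w 0.04278962538957315 25.454629361629486
```

View pics/pick0.png

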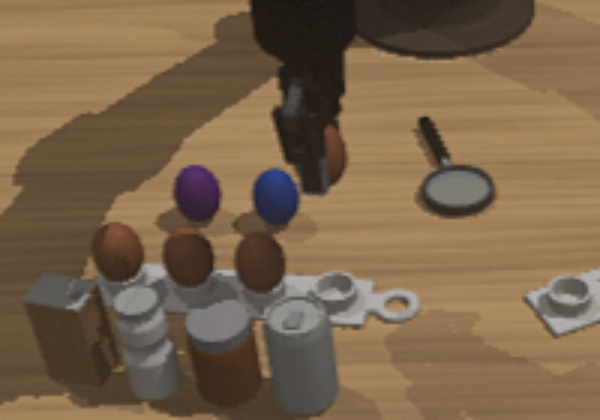

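The egg from the can's place is held upright at about (228,170), and the cup behind it is empty. The other eggs and the drinks haven't moved, so I'll place it.

Run:
```python
from h import *
place(0)
cv2.imwrite("pics/place0.png",cv2.resize(eyes.camera("scene")["frame"][140:260,120:420],None,fx=2.6,fy=2.6))
t=eyes.camera("top"); print([np.round(back(t,e,.042),4) for e,a,r in brown(t)],pt(E,0,.042))
```

```text
0 place True [0.4572 0.282  0.0213] 0.04282338986695528 [0.4 2.2 0.4]
11.1833
[array([0.9217, 0.5845, 0.042 ]), array([ 0.5175, -0.1584,  0.042 ]), array([ 0.508 , -0.2216,  0.042 ]), array([ 0.4988, -0.2854,  0.042 ]), array([0.4582, 0.2824, 0.042 ])] [0.45763497 0.28145505 0.042     ]
```

View pics/place0.png

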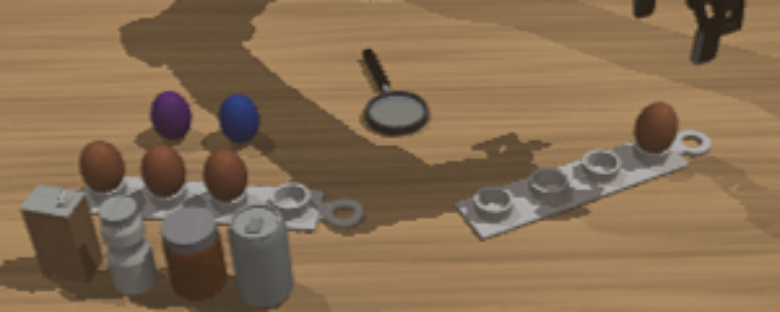

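The first egg stands in the ring-side cup of the empty tray, at (372,189) in the scene view. It is within 1 mm of the cup centre and nothing else moved, so I'll carry on with the rest.

Run:
```python
from h import *
for i in (1,2,3):
    pick(i)
    if abs(state()["gripper_width"]-.0428)>.003: print("BAD"); break
    place(i)
cv2.imwrite("pics/end.png",cv2.resize(eyes.camera("scene")["frame"][140:260,120:420],None,fx=2.6,fy=2.6))
t=eyes.camera("top"); print([np.round(back(t,e,.042),4) for e,a,r in brown(t)],[pt(E,i,.042).round(4) for i in range(4)])
```

```text
1 pick False [ 0.516  -0.158   0.0201] w 0.042298046123434414 25.02245843410492 14.5333
lifted w 0.042663329450372205 25.44404625892639
1 place True [0.4842 0.224  0.0214] 0.04291683455720862 [-1.1  1.8 -0.7]
20.3917
2 pick False [ 0.5067 -0.2214  0.0201] w 0.04299224357295139 25.00490516424179 23.6417
lifted w 0.04320195194041602 25.467802584171295
2 place True [0.5111 0.1658 0.0214] 0.042375091279991825 [-0.9  1.7  1.4]
29.5083
3 pick False [ 0.4972 -0.2847  0.0201] w 0.042788361133877864 25.083429515361786 32.775
lifted w 0.043182424349667556 25.456410348415375
3 place True [0.5383 0.1077 0.0216] 0.04247966579109054 [-0.8  0.3  3.9]
38.6667
[array([0.5084, 0.159 , 0.042 ]), array([0.4194, 0.5606, 0.042 ])] [array([0.4576, 0.2815, 0.042 ]), array([0.4846, 0.2234, 0.042 ]), array([0.5116, 0.1654, 0.042 ]), array([0.5386, 0.1073, 0.042 ])]
```

View pics/end.png

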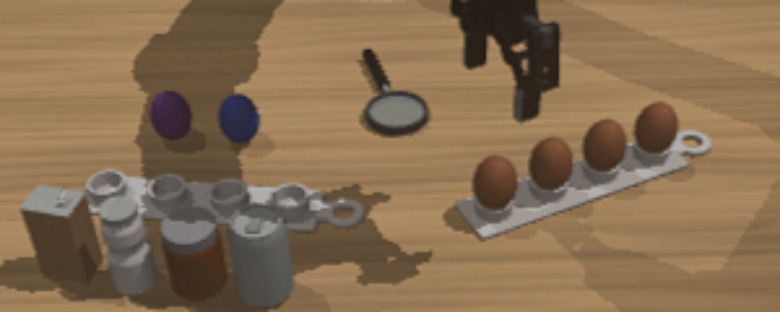

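All four eggs stand in the empty tray and the drinks haven't moved. I'll back the arm off and check position and tilt from the top view.

Run:
```python
from ov import *
arm.movep([.40,-.25,.3],rot(F[2]))
t=eyes.camera("top"); s=eyes.camera("scene"); print([np.round(back(t,e,.042),4) for e,a,r in brown(t)],state()["gripper_width"],state()["clock"])
A=overlay(t,E,4,(110,185,250,280),1);B=overlay(s,E,5,(290,165,400,235),1)
w=max(A.shape[1],B.shape[1]); im=np.vstack([cv2.copyMakeBorder(i,0,0,0,w-i.shape[1],0) for i in (A,B)]); print(im.shape)
cv2.imwrite("pics/fin.png",cv2.resize(im,None,fx=.8,fy=.8))
```

```text
[array([0.5385, 0.1086, 0.042 ]), array([0.5117, 0.1667, 0.042 ]), array([0.4194, 0.5606, 0.042 ]), array([0.4848, 0.2252, 0.042 ]), array([0.458 , 0.2833, 0.042 ])] 0.08550444614227849 40.4
(730, 560, 3)
```

View pics/fin.png

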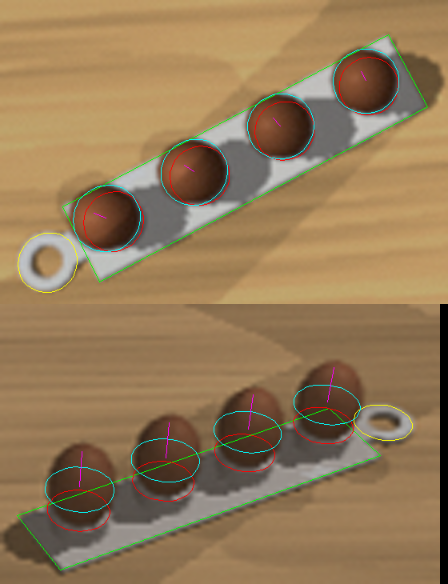

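The four eggs sit within 2 mm of their cup centres and upright, ordered from the ring as on the full tray. The arm is clear with the gripper open, so I'm handing in.

```bash
python3 -c "
from bench import *
print(job.job_done())"
```

```text
the job is handed in; nothing more can be done
None
```

I moved all four eggs to the empty tray in the same order from its ring, upright and within about 2 mm of their cup centres, with the drinks left where they stood, and handed the job in at about 40 s; the hand-in call returned no verdict.

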